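# Clip the snap hook onto the plaiting ring

## Robot

A 6-joint arm with a two-finger parallel gripper is mounted at the origin on the work surface. World frame = base frame: x ahead of the robot, y to its left, z up, the work surface at z = 0. Lengths are in m, angles in rad, forces in N, time in s.
With the tool pointing down it reaches from about 0.325 to 0.85 m from the base axis. Payload 15.5 kg.
Tool frame: the origin (TCP) lies midway between the tips of the shut fingers; the grasp point (between the pads) lies 19 mm behind it (arm.pinch_z is the distance from the TCP to the grasp point, in m); z points along the fingers, y is the line along which they close (so a half turn about z gives the same grasp; the last joint's range is limited). The gripper opens to 91 mm and grips with 3 to 60 N. Pads are 32 mm wide; open, the fingers measure 118 mm over their backs; the gripper's body (76 mm by 178 mm) begins 60 mm behind the grasp point.
Start: joints at [-1.415, 0.494, 1.345, -0, 1.302, -0.096], TCP at [0.155, -0.605, 0.214] pointing down, gripper open.
Joint ranges: [-2.91, 2.91], [-0.82, 2.16], [0.22, 2.67], [-1.22, 4.37], [0.12, 2.79], [-3.08, 3.08]. Speed limits (rad/s): [1.89, 1.89, 2.57, 3.01, 3.01, 3.01].

## Interface

Orientations are given as a 3x3 rotation matrix whose columns are the frame's x, y, z axes.
In Python, from cell import arm, vision gives the robot as it stands.
- The arm moves only by the tool servo_tool, never from a script. Its argument "motion" is text: rows parted by semicolons, each of 5 numbers parted by spaces: the shift along the tool's x, y, z in mm, then the turn about the tool's z in degrees, then the opening, from -1 (shut) to 1 (fully open). A call has exactly 8 rows; each row shifts and turns the commanded pose from where the row before left it, along the tool's axes as they then stand; what a row does not reach is not made up. A row lasts 1/10 s, in which the tool goes at most 50 mm and 8.59 degrees, less where a joint would pass 70% of its speed; a pose out of reach is approached as far as the arm can. A call is refused whole if a number of a shift passes 50 or a number of a turn 8.59, either way. A call with a gripper value outside its range is refused whole. The fingers move at their own pace and stop on an object; "newtons" is the grip in N (left out, the last holds). Time passes only in rows, so rows that do not move let the fingers close, or fill a call up. It gives the time, the measured TCP pose, the force, the opening and the grip force at its end, in the units of the state.
- arm.read_state(): the state, without advancing time (a new reading comes with each control period).
- vision.get_image(name): name is "side" or "top" or "wrist"; returns a dict with "color" (420x560x3 uint8, blue, green, red), "depth" (420x560 float32, m along the optical axis (not along the pixel's ray), 0 where there is no reading), "fx", "fy", "cx", "cy" (pixels), "view" (4x4, takes a point from world to camera coordinates). Camera axes: x right, y down, z forward; pixel columns grow to the right and rows downward; lengths in m; the calibration is good to about 2 mm. A picture is of the moment at which its call begins.
- arm.hand_in(): hands the job in; it is judged then, once.
The state is a dict: "clock": time; "joint_positions": joint angles; "dq": joint speeds; "joint_torque": joint torques, N m; "tool_pos": TCP position; "eef_rot": TCP orientation; "force": force on the tool from outside, world axes, zero at the start; "moment": the same for the moment, N m; "finger_gap": finger opening in m; "grasp_force": force on a finger pad.
Only numpy, scipy, OpenCV 4.12 (cv2) and the standard library are available. Lean on these libraries where they do the work, as an engineer would, in place of code of your own. Each camera call takes 0.05 s, during which the arm holds its last target. There are 200 camera calls.

## Task

Get the bench ready for plaiting a leather bracelet: take the snap hook (the brass hook with the sprung steel gate, not the plain open hook) and push its gate against one leg of the steel ring that stands on the bench, until the leg is right inside the hook and the gate flicks shut behind it. Leave the hook lying flat on the bench, clipped on the ring, and let go.

Things in the scene. Friction and masses are not known exactly. Their poses are not given: they have to be found in the camera images.
- snap_hook: Loose brass C with steel gate, flat on bench; the decoy has no gate. Origin: underside, mid-eye. x to nose, -x to handle, y to gate, z up. In mm: 12 bar, 12 high; eye inside x -20..20, y -32 (spine) to gate at 22; outside x -32..32, y -44..30. Wooden handle 24 wide, 24 high, x -132..-40, centred on y -8: grip across it near x -70. 0.2 kg.
- gate (a joint): Hook's sprung 8 mm bar gate, 45 mm long, hinged at hook x -24, y 22 mm. Rad: 0 shut, opens inward to 1.4; springs shut; needs 2-6 N. Move the hook along its own +y so that a ring leg enters at hook x -8..14 mm (best 5); the gate swings in and flicks shut once the leg is past its tip, at hook y -10 (x 14) to -25 (x -8). Leg meets the spine at y -28.
- leg_left (a point): Axis of the left leg of the ring, 10 mm up. Ring: fixed upright bow of 7 mm steel bar, legs 63 mm apart, 52 mm high, 45 mm clear under its top. Axes: y from right leg to left (robot's left, +-20 deg), x through the opening, away from the robot, z up. Either leg will do: the hook's nose goes through the opening, hook x from the chosen leg towards the other.
- leg_right (a point): Same point on the ring's right leg, 63 mm from the left one; same axes. The hook's handle ends up pointing outward past the chosen leg, the ring's other leg outside the hook, beyond its nose.
Things that resemble listed ones, but are neither listed nor needed, are in the scene too. Leave any white look-alike of the snap_hook alone. Of the things shaped like the part that bears leg_left, the bare steel one is meant.

How it is judged:
At the end, for the whole second after the job is handed in: One leg of the ring (either) stands inside the snap hook's eye (hook's x -22 to +22, y -34 to +18 mm), the gate is shut (under 0.15 rad), and the hook lies at rest (under 30 mm/s), flat on the bench (tilt under 17 degrees, underside less than 12 mm up) (value of joint gate below 0.15 rad and angle between snap_hook's own z axis and vertical below 0.3 rad and height (world z) of snap_hook below 0.012 m and linear speed of snap_hook below 0.03 m/s and ((x of leg_left in the frame of snap_hook between -0.022 and 0.022 m and y of leg_left in the frame of snap_hook between -0.034 and 0.018 m) or (x of leg_right in the frame of snap_hook between -0.022 and 0.022 m and y of leg_right in the frame of snap_hook between -0.034 and 0.018 m))); the robot touches nothing.
It also fails if it takes over 35 s, if anything falls off the work surface, if the arm or the gripper's body presses on something with over 40 N, if the wrist force passes 120 N, or if a joint passes its speed limit or range.

## Working session

There is one attempt and no reset: what is moved stays moved. The work goes in short steps, Python scripts to look and compute and a tool call to move; the robot and the scene stay as the last step left them, time stands still between calls to the robot, and variables do not carry over. Pictures are saved under pics/ and viewed, at most 10 in all, crops included, and the job is handed in when it is done.

Besides the shell and the picture viewer there is one more tool, called after "Emit:" as name(argument=value, ...) on one line, values as JSON. servo_tool: Moves the arm, as the interface text tells. Its arguments: {"type":"object","properties":{"motion":{"type":"string"},"newtons":{"type":"number"}},"required":["motion"]}

```bash
mkdir -p pics; ls; python3 - <<'E'
from cell import arm, vision
import cv2,pickle
d={}
for n in("top","side"):
    d[n]=vision.get_image(n); cv2.imwrite(f"pics/{n}0.png",d[n]["color"])
    print(n,d[n]["fx"],d[n]["cx"],d[n]["cy"],d[n]["view"].round(3).tolist())
pickle.dump(d,open("d0.pkl","wb"))
s=arm.read_state();print(s["clock"],s["eef_rot"],s["finger_gap"])
E
```

```text
pics
top 492.7693324154898 281.05067623058005 209.83047711387147 [[0.013, -1.0, -0.012, 0.001], [-0.991, -0.011, -0.135, 0.525], [0.135, 0.014, -0.991, 0.812], [0.0, 0.0, 0.0, 1.0]]
side 444.5314308751545 282.70201526192835 210.3548520490201 [[0.839, -0.544, 0.006, -0.437], [-0.313, -0.491, -0.813, 0.198], [0.446, 0.68, -0.582, 0.551], [0.0, 0.0, 0.0, 1.0]]
0.1 [[ 9.68718722e-01  2.48161217e-01 -2.19971514e-04]
 [ 2.48161307e-01 -9.68718092e-01  1.10662765e-03]
 [ 6.15316777e-05 -1.12659934e-03 -9.99999363e-01]] 0.09097866606641589
```

View pics/top0.png

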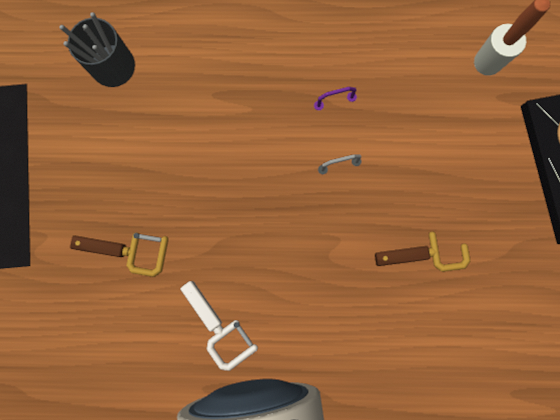

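View pics/side0.png

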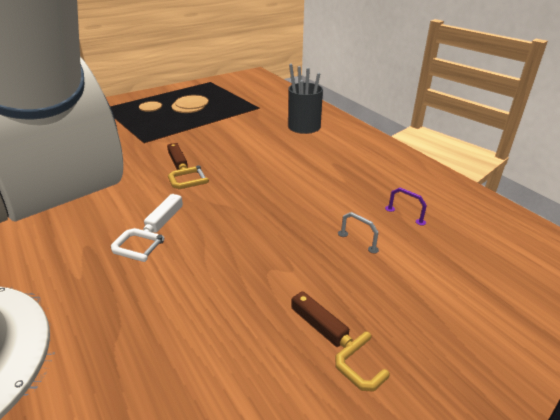

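Top view candidates:
- **Hooks:** (147,253) is brass with a grey gate bar across its mouth. (450,250) is brass with an open mouth, so it is the plain decoy. (230,345) is the white look-alike. The first is the snap hook.
- **Rings:** (340,163) is bare steel and (335,97) is purple. The steel one is meant.

I'll confirm with one enlarged crop and measure.

```bash
cat > h.py <<'E'
import numpy as np, cv2
def plane(im,uv,z):
    V=np.array(im["view"]);R,t=V[:3,:3],V[:3,3];c=-R.T@t
    uv=np.atleast_2d(np.array(uv,float))
    r=np.c_[(uv[:,0]-im["cx"])/im["fx"],(uv[:,1]-im["cy"])/im["fy"],np.ones(len(uv))]@R
    return (c+r*((z-c[2])/r[:,2])[:,None])
def blobs(mask,minA=15):
    n,l,s,c=cv2.connectedComponentsWithStats(mask.astype(np.uint8))
    return [(s[i],c[i],np.argwhere(l==i)[:,::-1]) for i in range(1,n) if s[i][4]>=minA]
E
python3 - <<'E'
import pickle;from h import *
d=pickle.load(open("d0.pkl","rb"));im=d["top"];c=im["color"]
a=cv2.resize(c[225:285,60:180],None,fx=6,fy=6,interpolation=cv2.INTER_CUBIC)
b=cv2.resize(c[140:185,310:370],None,fx=5,fy=5,interpolation=cv2.INTER_CUBIC)
cv=np.zeros((590,720,3),np.uint8);cv[:360]=a;cv[362:587,:300]=b
cv2.imwrite("pics/crop.png",cv)
hsv=cv2.cvtColor(c,cv2.COLOR_BGR2HSV).astype(int);H,S,Vv=hsv[...,0],hsv[...,1],hsv[...,2]
for nm,m in(("dark",(Vv<85)),("brass",(H>18)&(H<30)&(S>150)&(Vv>120)),("grey",(S<70)&(Vv>50))):
    for s,ce,p in blobs(m):
        if 50<ce[0]<480 and 140<ce[1]<285: 
            r=cv2.minAreaRect(p.astype(np.float32));print(nm,s.tolist(),ce.round(1),[np.round(x,1) for x in r],plane(im,ce,dict(dark=.024,brass=.012,grey=.01)[nm]).round(4))
E
```

```text
dark [353, 157, 7, 9, 40] [356.6 160.3] [array([356., 161.]), array([8., 6.]), np.float64(90.0)] [[ 0.6162 -0.1242  0.024 ]]
dark [321, 166, 5, 6, 22] [323.3 168.8] [array([323. , 168.5]), array([5., 4.]), np.float64(90.0)] [[ 0.6002 -0.0654  0.024 ]]
dark [71, 244, 55, 13, 135] [ 99.9 249.9] [array([ 98., 250.]), array([12., 54.]), np.float64(90.0)] [[0.4527 0.3212 0.024 ]]
dark [375, 251, 55, 15, 133] [395.2 260.7] [array([402. , 258.1]), array([12.2, 54.1]), np.float64(87.8)] [[ 0.4405 -0.1889  0.024 ]]
brass [429, 232, 41, 39, 538] [446.9 255.6] [array([449., 251.]), array([38., 40.]), np.float64(90.0)] [[ 0.4509 -0.2814  0.012 ]]
brass [122, 236, 45, 40, 545] [143.9 258.6] [array([144. , 255.5]), array([39., 44.]), np.float64(90.0)] [[0.4391 0.2473 0.012 ]]
brass [75, 241, 5, 5, 18] [ 77.1 242.6] [array([ 77.3, 242.3]), array([3.5, 4.2]), np.float64(45.0)] [[0.4657 0.3669 0.012 ]]
brass [383, 256, 5, 5, 19] [384.9 257.8] [array([385., 258.]), array([4., 4.]), np.float64(90.0)] [[ 0.4457 -0.1738  0.012 ]]
grey [318, 155, 43, 19, 266] [340.  162.1] [array([339.2, 163.4]), array([11.7, 44.3]), np.float64(76.8)] [[ 0.616  -0.0963  0.01  ]]
grey [134, 233, 27, 9, 121] [146.8 237.1] [array([147. , 237.1]), array([26.7,  4.6]), np.float64(10.3)] [[0.477  0.2447 0.01  ]]
```

View pics/crop.png

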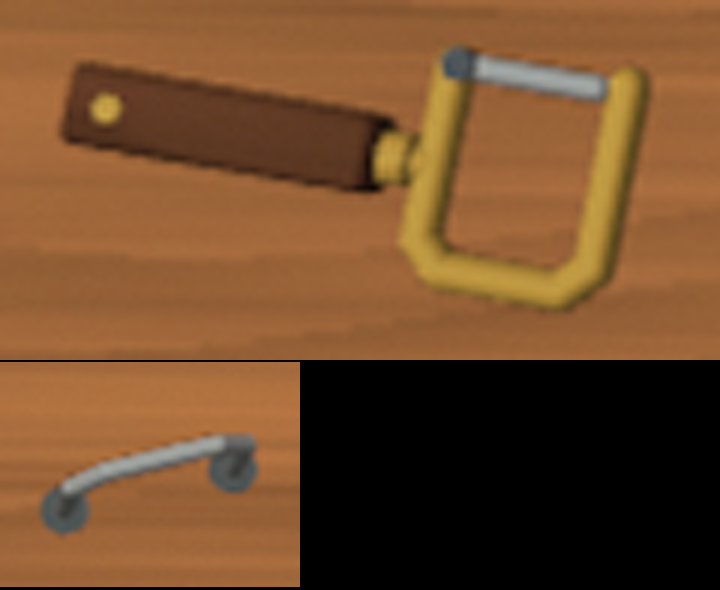

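The crop confirms it. The hook has a grey gate, with its hinge at about (136,235) and its tip at (160,239), and a brown handle to the left. The bare steel ring's feet are at about (322.6,168.8) and (356.2,161).

```bash
python3 - <<'E'
import pickle;from h import *
d=pickle.load(open("d0.pkl","rb"));im=d["top"]
L,R=plane(im,[[322.6,168.8],[356.2,161]],0.001)
print("legs",L,R,np.linalg.norm(L-R)); v=(L-R)[:2];print("ring yaw of x", np.degrees(np.arctan2(v[1],v[0]))-90)
hd=plane(im,[[71.8,241.2],[122.5,249.9]],.024);g=plane(im,[[136.1,234.9],[160.4,239.2]],.010)
print(hd,g)
for a in(hd,g):
    w=(a[1]-a[0])[:2];print("hook x dir deg",np.degrees(np.arctan2(w[1],w[0])),np.linalg.norm(w))
t=np.radians(np.degrees(np.arctan2(*(g[1]-g[0])[[1,0]])));ux=np.array([np.cos(t),np.sin(t)]);uy=np.array([-ux[1],ux[0]])
print("origin from hinge",g[0][:2]+.024*ux-.022*uy)
w=(hd[1]-hd[0])[:2];ux=w/np.linalg.norm(w);uy=np.array([-ux[1],ux[0]])
print("origin from handle",hd.mean(0)[:2]+.086*ux+.008*uy,"grip",hd.mean(0)[:2]+.016*ux)
E
```

```text
legs [ 0.60534773 -0.06580331  0.001     ] [ 0.62042703 -0.12663336  0.001     ] 0.06267120057314303
ring yaw of x 13.922529482845164
[[0.46712485 0.37117441 0.024     ]
 [0.45314736 0.28183666 0.024     ]] [[0.48060089 0.26390417 0.01      ]
 [0.47352583 0.22047845 0.01      ]]
hook x dir deg -98.89222051150422 0.09042457881681731
hook x dir deg -99.2535114335504 0.04399829423688727
origin from hinge [0.45502791 0.24375416]
origin from handle [0.45474639 0.24030257] grip [0.45766288 0.31069784]
```

```bash
cat > plan.py <<'E'
import numpy as np
def plan(pos,rot,wps,yaw_goal,n,nt=None,grip=1):
    """wps: list of xyz; yaw_goal: deg of tool y axis; prints n rows"""
    y=np.degrees(np.arctan2(rot[1][1],rot[0][1]));dt=(yaw_goal-y+180)%360-180
    nt=nt or n;P=np.vstack([pos,*wps]);s=np.r_[0,np.cumsum(np.linalg.norm(np.diff(P,axis=0),axis=1))]
    q=np.linspace(0,s[-1],n+1);X=np.c_[[np.interp(q,s,P[:,k]) for k in range(3)]].T
    out=[];c=np.array(pos,float)
    for i in range(n):
        t=round(-dt/nt,1) if i<nt else 0
        a=np.radians(y);uy=np.array([np.cos(a),np.sin(a),0]);ux=np.array([-uy[1],uy[0],0])
        d=X[i+1]-c;r=[round(d@ux*1e3),round(d@uy*1e3),round(-d[2]*1e3)]
        c=c+(r[0]*ux+r[1]*uy)/1e3-np.array([0,0,r[2]/1e3]);y-=t
        out.append(f"{r[0]} {r[1]} {r[2]} {t:g} {grip}")
    for i in range(0,n,8):print("; ".join(out[i:i+8]))
    print("end",c.round(4),round(y,1))
E
python3 - <<'E'
from cell import arm;from plan import plan
s=arm.read_state()
plan(s["tool_pos"],s["eef_rot"],[[.44,-.33,.2],[.52,-.05,.18],[.458,.311,.15]],-9.1,24)
E
```

```text
38 -22 1 -2.8 1; 39 -20 2 -2.8 1; 41 -17 1 -2.8 1; 41 -16 2 -2.8 1; 41 -14 1 -2.8 1; 43 -12 2 -2.8 1; 43 -10 1 -2.8 1; 43 -8 2 -2.8 1
43 -5 1 -2.8 1; 37 -25 3 -2.8 1; 37 -23 3 -2.8 1; 38 -21 3 -2.8 1; 40 -19 3 -2.8 1; 40 -18 3 -2.8 1; 41 -15 3 -2.8 1; 39 -19 4 -2.8 1
33 -29 3 -2.8 1; 34 -27 4 -2.8 1; 36 -25 3 -2.8 1; 37 -23 4 -2.8 1; 39 -22 4 -2.8 1; 39 -19 3 -2.8 1; 40 -18 4 -2.8 1; 41 -16 3 -2.8 1
end [0.4576 0.3112 0.1504] -8.4
```

Emit:
servo_tool(motion="38 -22 1 -2.8 1; 39 -20 2 -2.8 1; 41 -17 1 -2.8 1; 41 -16 2 -2.8 1; 41 -14 1 -2.8 1; 43 -12 2 -2.8 1; 43 -10 1 -2.8 1; 43 -8 2 -2.8 1", newtons=30)

```text
clock: 0.9
tool_pos: [0.4091, -0.3592, 0.2018]
eef_rot: [[0.8, 0.6, -0.0], [0.6, -0.8, 0.0], [0.0, -0.0, -1.0]]
force: [0.0, -0.7, -0.6]
finger_gap: 0.0914
grasp_force: 0.0
```

Emit:
servo_tool(motion="43 -5 1 -2.8 1; 37 -25 3 -2.8 1; 37 -23 3 -2.8 1; 38 -21 3 -2.8 1; 40 -19 3 -2.8 1; 40 -18 3 -2.8 1; 41 -15 3 -2.8 1; 39 -19 4 -2.8 1")

```text
clock: 1.7
tool_pos: [0.5186, -0.033, 0.1788]
eef_rot: [[0.511, 0.86, 0.001], [0.86, -0.511, -0.0], [0.0, 0.0, -1.0]]
force: [1.6, -0.2, 0.1]
finger_gap: 0.0912
grasp_force: 0.0
```

Emit:
servo_tool(motion="33 -29 3 -2.8 1; 34 -27 4 -2.8 1; 36 -25 3 -2.8 1; 37 -23 4 -2.8 1; 39 -22 4 -2.8 1; 39 -19 3 -2.8 1; 40 -18 4 -2.8 1; 41 -16 3 -2.8 1")

```text
clock: 2.5
tool_pos: [0.4568, 0.3125, 0.1505]
eef_rot: [[0.145, 0.989, -0.0], [0.989, -0.145, -0.0], [-0.0, -0.0, -1.0]]
force: [0.6, -0.1, -0.6]
finger_gap: 0.0912
grasp_force: 0.0
```

Emit:
servo_tool(motion="-2 1 35 -0.7 1; 0 0 35 0 1; 0 0 35 0 1; 0 0 30 0 1; 0 0 10 0 1; 0 0 0 0 -1; 0 0 0 0 -1; 0 0 0 0 -1", newtons=30)

```text
clock: 3.3
tool_pos: [0.4592, 0.3091, 0.0074]
eef_rot: [[0.135, 0.991, 0.002], [0.991, -0.135, 0.001], [0.001, 0.002, -1.0]]
force: [0.6, -0.2, -0.0]
finger_gap: 0.0697
grasp_force: 0.0
```

Emit:
servo_tool(motion="0 0 0 0 -1; 0 0 0 0 -1; 0 0 0 0 -1; 0 0 0 0 -1; 0 0 -1 0 -1; 0 0 -2 0 -1; 0 0 -3 0 -1; 0 0 -4 0 -1")

```text
clock: 4.1
tool_pos: [0.4583, 0.3086, 0.0161]
eef_rot: [[0.135, 0.991, -0.0], [0.991, -0.135, -0.0], [-0.0, -0.0, -1.0]]
force: [0.1, 0.4, -1.8]
finger_gap: 0.0237
grasp_force: 30.0
```

```bash
python3 - <<'E'
from cell import arm,vision;from h import *
import pickle
im=vision.get_image("top");w=vision.get_image("wrist");pickle.dump((im,w),open("d1.pkl","wb"))
c=im["color"]
cv=np.zeros((480,800,3),np.uint8);cv[:,:480]=cv2.resize(c[205:285,100:180],None,fx=6,fy=6,interpolation=cv2.INTER_CUBIC)
cv[:240,480:]=cv2.resize(w["color"],(320,240));cv2.imwrite("pics/grip.png",cv)
s=arm.read_state();print(s["clock"],s["tool_pos"])
E
```

```text
4.2 [0.45867586 0.30885637 0.0164982 ]
```

View pics/grip.png

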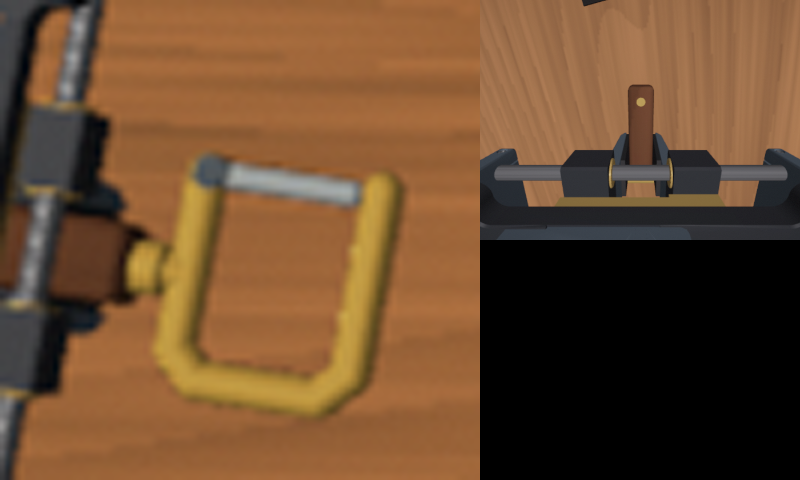

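```bash
cat > goal.py <<'E'
from h import *
import pickle
im,_=pickle.load(open("d1.pkl","rb"))
g=plane(im,[[134.6,232.9],[159.25,236.6]],.0206)[:,:2]
def rot(a):return np.array([[np.cos(a),-np.sin(a)],[np.sin(a),np.cos(a)]])
w=g[1]-g[0];a=np.arctan2(w[1],w[0]);ha=np.radians(-98.1 if False else np.degrees(a))
org=g[0]+rot(ha)@[.024,-.022]
tcp=np.array([.4585,.3088]);tyaw=np.radians(-7.76)
off=rot(-tyaw)@(org-tcp); dya=ha-tyaw   # hook in frame (tool y dir as axis 1)
L=np.array([.6053,-.0658]);gy=np.radians(-76.1)
def tcp_for(lx,ly):  # leg at hook (lx,ly)
    o=L-rot(gy)@[lx,ly]; ty=gy-dya
    return o-rot(ty)@off, np.degrees(ty)
E
python3 - <<'E'
from goal import *;from plan import plan;from cell import arm
print(org,np.degrees(ha),np.degrees(dya),rot(-ha)@(tcp-org))
for ly in(.06,-.025,-.01):print(ly,tcp_for(.005,ly))
p,y=tcp_for(.005,.06);s=arm.read_state()
plan(s["tool_pos"],s["eef_rot"],[[.459,.28,.03],[p[0],p[1]+.03,.03],[*p,.0115]],y,16,grip=-1)
E
```

```text
[0.45815988 0.24264509] -97.78265485151134 -90.02265485151133 [-0.06559161 -0.00862142]
0.06 (array([ 0.52172997, -0.01376035]), np.float64(13.922654851511341))
-0.025 (array([0.60424087, 0.00665903]), np.float64(13.922654851511341))
-0.01 (array([0.58968012, 0.00305561]), np.float64(13.922654851511341))
-19 3 -9 -1.4 -1; -19 4 -5 -1.4 -1; -20 7 0 -1.4 -1; -21 6 0 -1.4 -1; -20 6 0 -1.4 -1; -21 5 0 -1.4 -1; -20 5 0 -1.4 -1; -21 4 0 -1.4 -1
-21 4 0 -1.4 -1; -21 3 0 -1.4 -1; -21 2 0 -1.4 -1; -21 2 0 -1.4 -1; -21 2 0 -1.4 -1; -21 1 0 -1.4 -1; -19 -2 8 -1.4 -1; -17 -4 11 -1.4 -1
end [ 0.522  -0.0136  0.0115] 14.7
```

Emit:
servo_tool(motion="-19 3 -9 -1.4 -1; -19 4 -5 -1.4 -1; -20 7 0 -1.4 -1; -21 6 0 -1.4 -1; -20 6 0 -1.4 -1; -21 5 0 -1.4 -1; -20 5 0 -1.4 -1; -21 4 0 -1.4 -1")

```text
clock: 5.0
tool_pos: [0.4908, 0.1454, 0.03]
eef_rot: [[-0.062, 0.998, 0.0], [0.998, 0.062, 0.0], [0.0, 0.0, -1.0]]
force: [0.3, 1.1, -1.8]
finger_gap: 0.0234
grasp_force: 30.0
```

Emit:
servo_tool(motion="-21 4 0 -1.4 -1; -21 3 0 -1.4 -1; -21 2 0 -1.4 -1; -21 2 0 -1.4 -1; -21 2 0 -1.4 -1; -21 1 0 -1.4 -1; -19 -2 8 -1.4 -1; -17 -4 11 -0.6 -1")

```text
clock: 5.8
tool_pos: [0.5225, -0.0148, 0.0111]
eef_rot: [[-0.24, 0.971, 0.002], [0.971, 0.24, -0.0], [-0.001, 0.001, -1.0]]
force: [0.5, -0.7, -1.5]
finger_gap: 0.0237
grasp_force: 30.0
```

```bash
python3 - <<'E'
from cell import arm,vision;from h import *
import pickle
im=vision.get_image("top");w=vision.get_image("side");pickle.dump((im,w),open("d2.pkl","wb"))
cv=np.zeros((600,800,3),np.uint8);cv[:,:480]=cv2.resize(im["color"][140:240,290:370],None,fx=6,fy=6,interpolation=cv2.INTER_CUBIC)
cv[:600,480:]=cv2.resize(w["color"][170:320,310:390],None,fx=4,fy=4);cv2.imwrite("pics/stage.png",cv)
s=arm.read_state();print(s["clock"],s["tool_pos"],s["force"],s["grasp_force"],np.degrees(np.arctan2(s["eef_rot"][1][1],s["eef_rot"][0][1])))
E
```

```text
5.9 [ 0.52134837 -0.01533985  0.01000146] [ 0.03385927  0.06313728 -1.6795359 ] 29.992354810237885 13.787924622913732
```

View pics/stage.png

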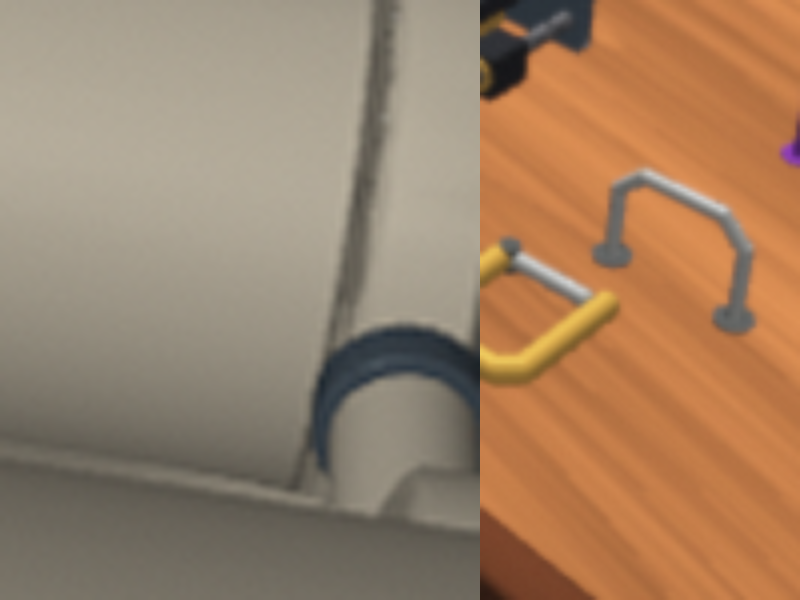

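The side view shows the hook level in front of the ring. In the crop the gate's hinge is at (510,245) and its tip at (590,296). The left leg's foot is at (612,255) and the right one's at (734,319). The top view is blocked by the arm.

```bash
python3 - <<'E'
from goal import rot;from h import *;import pickle
_,im=pickle.load(open("d2.pkl","rb"))
F=plane(im,[[342.6,233.4],[373.1,249.4]],.002)[:,:2];g=plane(im,[[317.1,230.9],[337.1,243.6]],.0148)[:,:2]
print(F,g,np.linalg.norm(F[0]-F[1]))
w=g[1]-g[0];print(np.degrees(np.arctan2(w[1],w[0])));v=F[1]-F[0];print(np.degrees(np.arctan2(v[1],v[0])))
a=np.radians(-76.2);o=g[0]+rot(a)@[.024,-.022];print("origin",o,"leg in hook",rot(-a)@(F[0]-o))
E
```

```text
[[ 0.60263351 -0.06564823]
 [ 0.61832806 -0.12626729]] [[ 0.5590851  -0.04880958]
 [ 0.56670921 -0.09368246]] 0.06261780512948321
-80.3572636124539
-75.48459142641269
origin [ 0.54344495 -0.07736454] leg in hook [0.00274034 0.06027477]
```

Emit:
servo_tool(motion="1 6 0 0 -1; 0 6 0 0 -1; 0 6 0 0 -1; 0 6 0 0 -1; 0 4 0 0 -1; 0 4 0 0 -1; 0 4 0 0 -1; 0 4 0 0 -1")

```text
clock: 6.7
tool_pos: [0.5601, -0.0031, 0.0108]
eef_rot: [[-0.24, 0.971, -0.001], [0.971, 0.24, 0.0], [0.0, -0.001, -1.0]]
force: [-2.3, 0.1, -1.4]
finger_gap: 0.0238
grasp_force: 30.0
```

Emit:
servo_tool(motion="0 5 0 0 -1; 0 5 0 0 -1; 0 5 0 0 -1; 0 5 0 0 -1; 0 5 0 0 -1; 0 5 0 0 -1; 0 4 0 0 -1; 0 4 0 0 -1")

```text
clock: 7.5
tool_pos: [0.5982, 0.006, 0.0111]
eef_rot: [[-0.24, 0.971, 0.001], [0.971, 0.24, -0.0], [-0.0, 0.001, -1.0]]
force: [-0.7, -0.3, -1.9]
finger_gap: 0.024
grasp_force: 30.0
```

```bash
python3 - <<'E'
from cell import arm,vision;from h import *
w=vision.get_image("side")
cv2.imwrite("pics/in.png",cv2.resize(w["color"][170:270,310:400],None,fx=6,fy=6,interpolation=cv2.INTER_CUBIC))
s=arm.read_state();print(s["clock"],s["tool_pos"],s["force"])
E
```

```text
7.55 [0.59880161 0.00603334 0.01113753] [ 1.10431484  0.90580064 -1.42609339]
```

View pics/in.png

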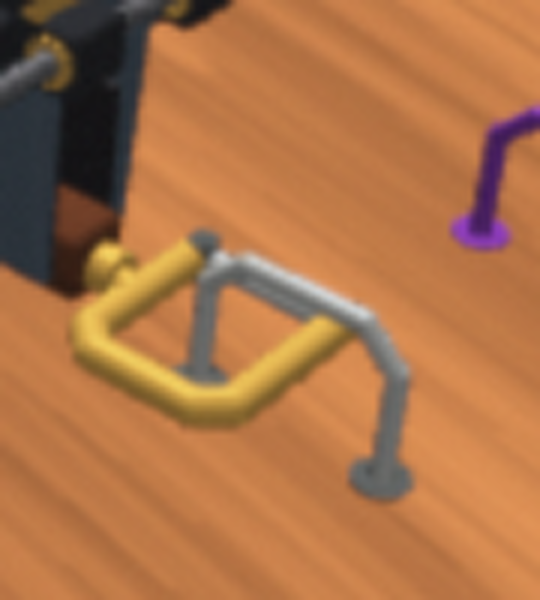

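The left leg, foot at about (203,372), stands inside the eye. The grey gate bar spans from the hinge at (205,243) to the nose at (340,325), so it is shut. I'll centre the leg, lower the hook, release it and lift away.

Emit:
servo_tool(motion="0 -4 0 0 -1; 0 -4 0 0 -1; 0 -2 0 0 -1; 0 0 2 0 -1; 0 0 2 0 -1; 0 0 1.5 0 -1; 0 0 0 0 -1; 0 0 0 0 -0.3")

```text
clock: 8.35
tool_pos: [0.5878, 0.0035, 0.006]
eef_rot: [[-0.24, 0.971, 0.001], [0.971, 0.24, -0.0], [-0.0, 0.001, -1.0]]
force: [-0.2, -0.6, 0.4]
finger_gap: 0.029
grasp_force: 0.0
```

Emit:
servo_tool(motion="0 0 0 0 0.5; 0 0 0 0 0.5; 0 0 0 0 0.5; 0 0 0 0 0.5; 0 0 -5 0 0.5; 0 0 -20 0 0.5; 0 0 -30 0 0.5; 0 0 -30 0 0.5")

```text
clock: 9.15
tool_pos: [0.5872, 0.0036, 0.0915]
eef_rot: [[-0.24, 0.971, -0.001], [0.971, 0.24, 0.0], [0.0, -0.001, -1.0]]
force: [-0.4, -0.3, -0.0]
finger_gap: 0.0684
grasp_force: 0.0
```

Emit:
servo_tool(motion="0 0 -30 0 0.5; 20 -10 -30 0 0.5; 40 -20 0 0 0.5; 40 -20 0 0 0.5; 40 -20 0 0 0.5; 40 -20 0 0 0.5; 20 0 0 0 0.5; 0 0 0 0 0.5")

```text
clock: 9.95
tool_pos: [0.451, 0.1782, 0.1509]
eef_rot: [[-0.242, 0.97, 0.0], [0.97, 0.242, 0.0], [0.0, 0.0, -1.0]]
force: [1.7, -0.1, 0.1]
finger_gap: 0.0686
grasp_force: 0.0
```

```bash
python3 - <<'E'
from cell import arm,vision;from h import *
w=vision.get_image("side");t=vision.get_image("top")
cv=np.zeros((400,800,3),np.uint8)
cv[:,:400]=cv2.resize(w["color"][180:260,310:390],(400,400),interpolation=cv2.INTER_CUBIC)
cv[:,400:]=cv2.resize(t["color"][130:210,290:370],(400,400),interpolation=cv2.INTER_CUBIC)
cv2.imwrite("pics/end.png",cv)
s=arm.read_state();print(s["clock"],s["tool_pos"],s["force"],s["finger_gap"])
E
```

```text
10.05 [0.45232233 0.17632911 0.15076797] [0.04552223 0.16409293 0.39668615] 0.06878630860098917
```

View pics/end.png

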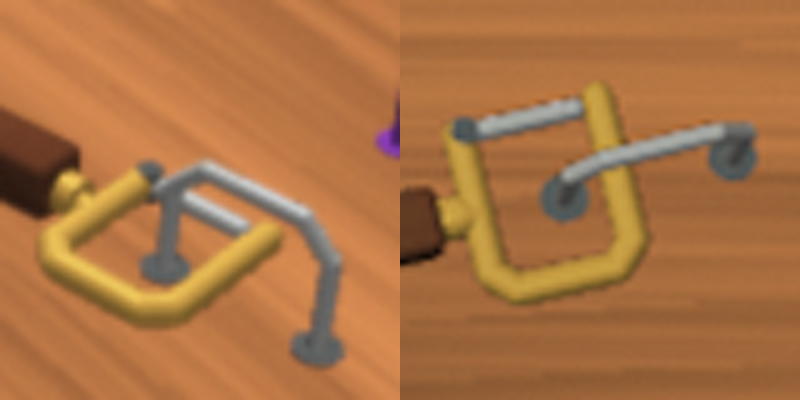

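In both views the left leg's foot, at (565,198) in the top crop, is well inside the eye. The gate is shut from (465,130) to (583,107), the hook lies flat, and the arm is clear of it.

```bash
python3 -c "
from cell import arm;print(arm.hand_in())"
```

```text
the job is handed in; nothing more can be done
None
```

The snap hook is clipped on the ring's left leg with its gate shut, lying flat on the bench and released; I handed the job in at about 10 s on the robot's clock, and no verdict came back.

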